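# Set the bench magnifier over the open sewing tin

### The job

Bring the bench magnifier over the open sewing tin so that I can pick a needle out under it: swing its arm up until the lens is centred above the tin, and turn the lens frame level, working by the frame and arm and never touching the glass. The neck springs back a little when you let go, so check that the lens stays level by itself and correct it if it does not. Leave the tin open where it is, and the other things where they lie.

Things in the scene. Friction and masses are not known exactly. Their poses are not given: they have to be found in the camera images.
- magnifier: Base of a bench magnifier: grey rounded slab 110 x 140 x 22 mm that cannot shift. Origin on the worktop straight below the lower hinge; z up. The arm swings in the base's own upright y-z plane; the lens side is its -y side, where the tin stands within 6 mm of that plane. The slab reaches 35 mm from the origin to -y and 105 mm to +y.
- lower_hinge (a point): Axis of the stiff lower friction hinge between base and arm, 40 mm above the worktop. Note for reaching it: a wall shelf hangs 0.50 m above the worktop from x = 0.58 on, so keep the wrist this side of it.
- mag_arm (a joint): Lower hinge (rad): 0 = arm upright, positive = leaning to the tin side (-y of the base), negative = leaning back; range -1.1 to 0.7. It stays where it is left; moving it takes about 1.3 N m (9 N at the elbow). It starts leaning back, -0.87 to -0.56.
- elbow (a point): Axis of the upper friction hinge at the top of the arm, 150 mm from the lower hinge; it moves with the arm. Round it the arm ends in a dark steel fork with round cheeks of 16 mm radius, 48 mm wide over both (60 mm over the pin heads), that can be pushed from behind (from the base's +y side).
- mag_neck (a joint): Upper hinge (rad): 0 = lens frame square to the arm, negative = raised; range -1.0 to 0.6, starts -0.70 to -0.49. It stays where it is left and slips at about 0.5 N m (3 N at the tab), well before the lower hinge when the tab is pressed straight down. The lens frame is level when mag_arm + mag_neck plus the bend of the springy neck is 0.
- lens_center (a point): Centre of the lens, 125 mm from the elbow along the neck. Its z axis is the lens axis (straight up when level), its -y axis points away from the elbow. White ring frame, 116 mm outside diameter and 16 mm thick, round a glass disc of 97 mm diameter.
- tab_top (a point): Top face of the flat grey thumb tab, 34 mm wide, on the far edge of the ring: in the lens frame 70 mm beyond lens_center (195 mm from the elbow) and 6 mm above the lens's middle plane. The tab is flat for 12 mm either way along the neck direction. While raised it stands up to 0.34 m above the worktop.
- mag_glass: The glass disc of the lens, 97 mm diameter; its origin is the lens centre. Must not be touched.
- sewing_tin: Open blue sewing tin, 81 x 120 mm in plan, 31 mm high without its lid, with reels of thread in it; loose. Origin at the centre of its underside, z up. The lid stands open on its +x side, about 105 mm high. With the lens level and centred over the tin, the elbow is 125 mm from the tin's centre, horizontally, towards the base.
- sewing_tin_lid (a joint): Lid of the tin (rad): 0 shut, 1.83 fully open.
- thread_spool: Reel of red thread standing on the worktop, 28 x 41 x 42 mm; bystander. Origin under its middle.
- tape_measure: Round red tape measure, 54 x 61 x 18 mm; bystander. Origin under its middle.
- scissors: Blue-handled scissors lying flat, 87 x 199 x 9 mm; bystander. Origin under their middle.
- mag_head: Lens frame with its neck, a thin steel strip that bends like a spring (5 N m/rad): while pressed down, the frame stands about 0.07 rad (4 degrees) lower than it will when let go. Origin on the elbow axis; its -y axis runs along the neck to the lens, its z axis is the lens axis. The joints' readings leave out this bend.

How it is judged (in metres and radians):
At the end, for the whole second after the job is handed in: The released lens stays level within 0.06 rad (3.4 degrees) with its centre within 15 mm, seen from above, of the tin's centre; the tin is open (lid over 1.4 rad) and within 20 mm of where it stood (angle between lens_center's own z axis and vertical below 0.06 rad and horizontal distance between lens_center and sewing_tin below 0.015 m and value of joint sewing_tin_lid above 1.4 rad and distance of sewing_tin from where it was at the start of the episode below 0.02 m); the robot touches nothing.
It fails at once if the glass of the lens is touched (contact force between mag_glass and anything else above 0.5 N).
It fails at once if the sewing tin is shoved away (distance of sewing_tin from where it was at the start of the episode above 0.03 m).
It fails at once if the reel of thread, tape measure or scissors are disturbed (distance of any of thread_spool, tape_measure, scissors from where it was at the start of the episode above 0.03 m).
It also fails if it takes over 43 s, if anything falls off the work surface, if the arm or the gripper's body presses on something with over 40 N, if the wrist force passes 120 N, or if a joint passes its speed limit or range.

### The arm

A 6-joint arm with a two-finger parallel gripper is mounted at the origin on a cart in front of the work surface, level with it; the furniture and walls round the work are solid. World frame = base frame: x ahead of the robot, y to its left, z up, the work surface at z = 0. Lengths are in mm, angles in rad, forces in N, time in s.
With the tool pointing down it reaches from about 300 to 775 mm from the base axis. Payload 14.6 kg.
Tool frame: the origin (TCP) lies on the centre line of the jaws, within the pads' length; the fingertips stand 19 mm ahead of it and the grasp point (between the pads) is the TCP (bot.tip_reach is the distance from the TCP to the fingertips, in mm); z points along the fingers, y is the line along which they close (so a half turn about z gives the same grasp; the last joint's range is limited). The gripper opens to 85 mm and grips with 20 to 120 N. Pads are 22 mm wide; open, the fingers measure 114 mm over their backs; the gripper's body (76 mm by 85 mm) begins 54 mm behind the grasp point. The pads swing forward as they close: fully open they stand 13 mm farther back than shut.
Start: joints at [1.096, 0.3, 1.521, -0, 1.321, -0.067], TCP at [218.121, 504.889, 228.581] pointing down, gripper open.
Joint ranges: [-3.03, 3.03], [-0.79, 2.21], [0.23, 2.52], [-1.04, 4.18], [0, 3.07], [-2.55, 2.55]. Speed limits (rad/s): [2.22, 2.22, 2.57, 3.14, 3.14, 3.14].

### API

Orientations are given as a unit quaternion [w, x, y, z].
In Python, from rig import bot gives the robot as it stands. Calls block until the motion is done:
- bot.move_to(position, orientation): joint-space move of the TCP to a pose.
- bot.servo_line(position, attitude=None, speed=150, until_force=None): straight line of the TCP; attitude=None keeps the orientation; speed is the mean speed in mm/s. With until_force (N) it stops when the force on the tool has changed by that much, and returns True; else False.
- bot.move_joints(angles): joint-space move.
- bot.move_gripper(opening, grip_force=None): finger opening in mm; grip_force is the grip in N (None keeps the last); returns when the fingers have stopped.
- bot.dwell(seconds).
- bot.ik(position, orientation): joint angles nearest the present ones, or None.
- bot.read_state(): the state.
- bot.read_camera(name): name is "side" or "top"; returns a dict with "image" (400x640x3 uint8, blue, green, red), "depth" (400x640 float32, mm along the optical axis (not along the pixel's ray), 0 where there is no reading), "fovy" (degrees; the focal length in pixels is half the picture's height over the tangent of half this angle, whatever the lens; pixels are square), "cx", "cy" (the principal point, pixels), "eye" and "attitude" of the camera in the world. Camera axes: x right, y down, z forward; pixel columns grow to the right and rows downward; lengths in mm; the calibration is good to about 2 mm. A picture is of the moment at which its call begins.
A pose or a line that the arm cannot do raises bot.MotionError and nothing moves.
- bot.finish_job(): hands the job in; it is judged then, once.
The state is a dict: "clock": time; "joint_positions": joint angles; "qvel": joint speeds; "effort": joint torques, N m; "ee_pos": TCP position; "tool_rot": TCP orientation; "ft_force": force on the tool from outside, world axes, zero at the start; "moment": the same for the moment, N m; "grip_width": finger opening in mm; "grip_force": force on a finger pad.
Only numpy, scipy, OpenCV 4.12 (cv2) and the standard library are available. Lean on these libraries where they do the work, as an engineer would, in place of code of your own. Each camera call takes 0.05 s, during which the arm holds its last target. There are 200 camera calls.

## Working session

There is one attempt and no reset: what is moved stays moved. The work goes in short steps, each a Python script; the robot and the scene stay as the last script left them, time stands still between calls to the robot, and variables do not carry over. Pictures are saved under pics/ and viewed, at most 12 in all, crops included, and the job is handed in when it is done.

```bash
ls; mkdir -p pics
cat > h.py <<'E'
import numpy as np, cv2
from scipy.spatial.transform import Rotation as R
from rig import bot
def rot(q): return R.from_quat([q[1],q[2],q[3],q[0]])
def quat(r):
    q=r.as_quat(); return [q[3],q[0],q[1],q[2]]
def cloud(name,save=None):
    c=bot.read_camera(name); d=c["depth"]; h,w=d.shape
    f=h/2/np.tan(np.radians(c["fovy"])/2)
    v,u=np.mgrid[:h,:w]
    P=np.stack([(u-c["cx"])/f*d,(v-c["cy"])/f*d,d],-1)
    W=P.reshape(-1,3)@rot(c["attitude"]).as_matrix().T+np.array(c["eye"])
    W=W.reshape(h,w,3); W[d==0]=np.nan
    if save: cv2.imwrite(save,c["image"])
    return c,W
E
python3 - <<'E'
from h import *
for n in("top","side"):
    c,W=cloud(n,f"pics/{n}0.png"); np.save(f"{n}0.npy",W); print(n,c["eye"],c["attitude"],c["fovy"])
print(bot.read_state())
E
```

```text
pics
top [ 218.39098469  -32.98634515 1285.00807483] [ 0.06984826 -0.68525973  0.72077379 -0.07762386] 43.74712322826842
side [ -61.21089205 -663.31119926  552.15607797] [-0.48986673  0.80119108 -0.29405949  0.17791136] 57.36070614623048
{'clock': 0.1, 'joint_positions': array([ 1.09639211e+00,  3.00439592e-01,  1.52153230e+00,  4.09428948e-05,
        1.32068755e+00, -6.65834602e-02]), 'qvel': array([ 1.65011108e-04, -1.18879524e-03, -1.39667922e-03,  9.83069639e-04,
       -4.15356578e-05, -3.37256836e-04]), 'effort': array([ 1.92746425e-03, -5.44373846e+01, -3.62376881e+01, -8.84698079e-05,
        2.89432028e-03,  3.54474560e-05]), 'ee_pos': array([218.022926  , 504.70901788, 228.05922993]), 'tool_rot': array([-1.61638383e-04,  2.02505177e-01,  9.79281047e-01, -5.08703351e-04]), 'ft_force': array([ 0.80029326, -0.10895818,  0.08153278]), 'moment': array([0.05908606, 0.01012816, 0.00837464]), 'grip_force': 0.0, 'grip_width': 85.2733349178507}
```

View pics/top0.png

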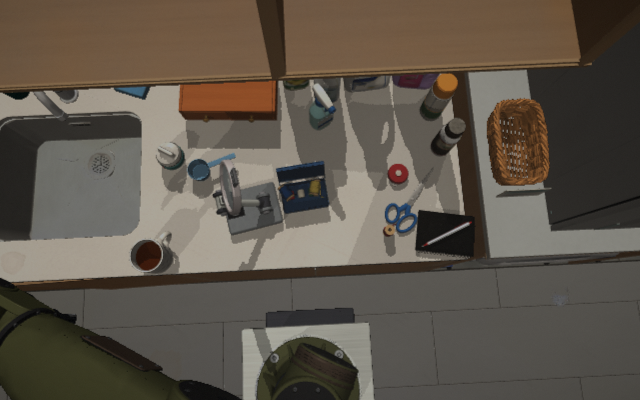

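View pics/side0.png

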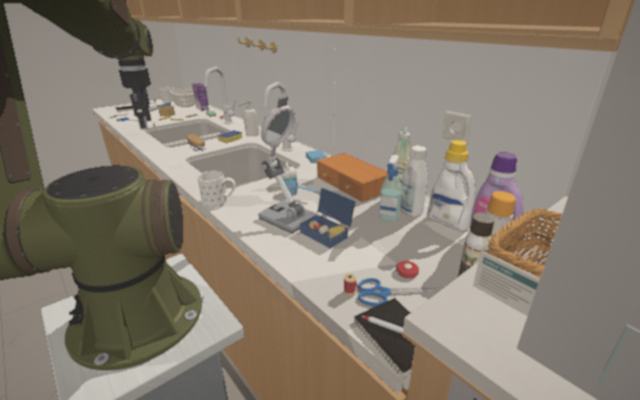

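The top view shows the magnifier base near (253,208), the lens almost edge-on at (229,190) and the tin at (303,194) with its lid on the wall side. The side view shows the lens at (280,127), the elbow at (273,168) and the tin at (325,228). Next I'll enlarge both and extract geometry.

Run:
```python
from h import *
t=cv2.imread("pics/top0.png")[140:250,190:345]; s=cv2.imread("pics/side0.png")[90:255,235:365]
a=cv2.resize(t,None,fx=3,fy=3,interpolation=cv2.INTER_CUBIC); b=cv2.resize(s,None,fx=2.5,fy=2.5,interpolation=cv2.INTER_CUBIC)
H=max(a.shape[0],b.shape[0]); o=np.zeros((H,a.shape[1]+b.shape[1],3),np.uint8)
o[:a.shape[0],:a.shape[1]]=a;o[:b.shape[0],a.shape[1]:]=b; print(o.shape); cv2.imwrite("pics/crop0.png",o)
W=np.load("top0.npy"); im=cv2.imread("pics/top0.png")
def sel(x0,x1,y0,y1,lo,hi):
    P=W[y0:y1,x0:x1].reshape(-1,3); return P[(P[:,2]>lo)&(P[:,2]<hi)]
P=sel(215,290,170,245,16,27); print("slab",len(P),cv2.minAreaRect(P[:,:2].astype(np.float32)),P.mean(0))
P=sel(274,335,155,220,26,36); print("tinrim",len(P),cv2.minAreaRect(P[:,:2].astype(np.float32)))
P=sel(274,335,150,220,5,120); print("tinall",len(P),cv2.minAreaRect(P[:,:2].astype(np.float32)))
print("z map/10"); Z=W[155:240:3,205:285:3,2]
for i,r in enumerate(Z): print(155+3*i,' '.join('%3d'%v if v==v else ' --' for v in r))
print(W[190,190],W[230,280],W[190,303])
```

```text
(412, 790, 3)
slab 1482 ((455.2506408691406, 104.40409088134766), (110.25043487548828, 175.05738830566406), 11.81109619140625) [445.33765869 109.16198531  21.23293769]
tinrim 346 ((476.05682373046875, -0.5407867431640625), (89.6396713256836, 146.17645263671875), 8.664555549621582)
tinall 1604 ((507.7061767578125, -16.659828186035156), (160.10440063476562, 182.99620056152344), 88.49913024902344)
z map/10
155   6   1  -1   2  -5   1   0   0  32  32  -6  -1  -4  -2   0   1  -4   0  -1   0   0  -3   3   2  -2   0  -1
158   3   0   0   0   2  32  38  32  32  34   0   0   1   1   1   0   0   0  -4   3   0   1   1  -1   0  -3   0
161  30  -1  -3  32  32  35 310 317 313   0  -4   0  -3   1   0   0   0  -1  -3  -2  -2  -2   0  -1  -5   0  -2
164   5  33  33  32  35 278 299 323 323 321   0  -1  -6  -4  -1   2   1  -1   2  -2  -1   0   0   3   0   0  -3
167   1   2  -5   3   0 266 271 320 326 331  -4   0  -2  -3   5   1  -4   4   4   1  -3  -4   0   0  -1   0 105
170   0   0   0  -2  -- 263 263 297 330 354 354   0  -3  -2  -1   0   1   1  -1  -1   1  -3  -1  -2 103 104 102
173  -3  33   0   0  
[... 1983 characters left out ...]
  5   0   2
227  -2  -1   0   0  -2   0  -3   0  22  18  18  25  21  19  22  21  17  17  18  14   4   0  -1  -3   2  -5   0
230   2  -2   0  -2  -1   0   2  -3  16  24  19  17  21  19  21  15  -2  -5  -3   2   0  -1   1   0   1   0  -1
233   4  -2   0   0   1   1  -3   1   0  20  15  15  -3  -1  -3   0   1  -2   0   2  -2  -2   0   0   0  -2  -4
236  -2  -3   1   0  -1  -1  -1  -1   1   0   0   1  -6   0   3  -1   1  -1  -2  -2  -5   0   0  -2   0   0   0
239   1   2  -1  -3   0   0  -2   4  -1  -4   0   0  -1   0  -4  -1  -2   3  -2   3   0  -3  -1   0  -3   1   5
[510.3144953  285.09485114   1.92492677] [3.92864073e+02 5.25491601e+01 3.00837279e-01] [492.01770974 -11.98547498  18.03592572]
```

View pics/crop0.png

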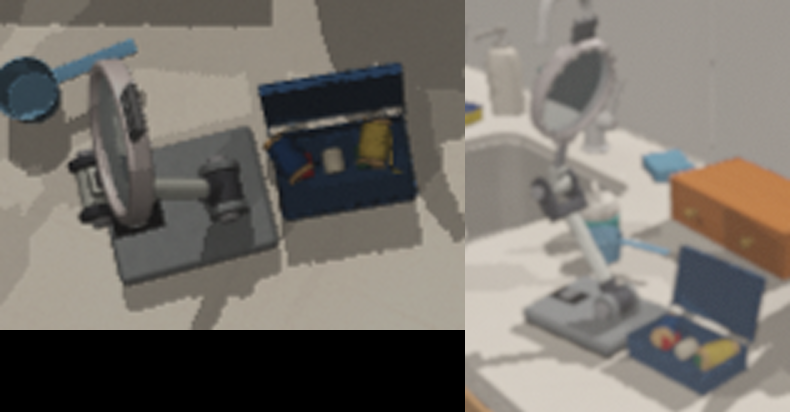

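The crops confirm the layout: the fork is at top px ~(222,203), the hinge boss at ~(264,202), and the tab on the top rim of the lens. I'll fit the base and tin frames now.

```bash
cat > fit.py <<'E'
from h import *
from scipy.optimize import minimize
def rectfit(P,L,Wd,th0,w=None):
    # rectangle L along u, Wd along v: centre by percentile midpoints, angle by smallest extent
    best=None
    for th in np.radians(np.arange(th0-12,th0+12,.5)):
        u=np.array([np.cos(th),np.sin(th)]);v=np.array([-u[1],u[0]])
        a,b=P[:,:2]@u,P[:,:2]@v; pa,pb=np.percentile(a,[1,99]),np.percentile(b,[1,99])
        s=np.ptp(pa)+np.ptp(pb)
        if best is None or s<best[0]: best=(s,np.degrees(th),pa.mean()*u+pb.mean()*v,np.ptp(pa),np.ptp(pb))
    return best
E
python3 - <<'E'
from fit import *
W=np.load("top0.npy"); im=cv2.imread("pics/top0.png"); hsv=cv2.cvtColor(im,cv2.COLOR_BGR2HSV)
Z=W[...,2]; v,u=np.mgrid[:400,:640]
m=(Z>14)&(Z<28)&(u>215)&(u<283)&(v>170)&(v<245)
n,l,s,_=cv2.connectedComponentsWithStats(m.astype(np.uint8)); m=l==1+s[1:,4].argmax()
print("slab",rectfit(W[m],0,0,12))
# direction via lower-x edge and tin-side edge
blue=(hsv[...,0]>100)&(hsv[...,0]<130)&(hsv[...,1]>90)&(u>270)&(u<335)&(v>155)&(v<220)
for lo,hi in((5,40),(25,40),(60,120)):
    mm=blue&(Z>lo)&(Z<hi); print("tin",lo,mm.sum(),rectfit(W[mm],0,0,9))
P=W[(Z>40)&(Z<62)&(u>250)&(u<285)&(v>190)&(v<216)]; print("boss",len(P),rectfit(P,0,0,12),np.median(P,0))
P=W[(Z>150)&(Z<205)&(u>210)&(u<232)&(v>188)&(v<217)]; print("fork",len(P),rectfit(P,0,0,12),P.mean(0))
P=W[(Z>62)&(Z<125)&(u>236)&(u<266)&(v>196)&(v<210)]; c=P.mean(0);print("armrod",c,np.linalg.svd(P-c)[2][0])
P=W[(Z>225)&(Z<360)&(u>215)&(u<250)&(v>155)&(v<217)]; c=np.median(P,0); U=np.linalg.svd(P-c)[2];print("lens",c,P.mean(0),U)
S=np.load("side0.npy")
P=S[95:200,255:305].reshape(-1,3); P=P[(P[:,2]>130)&(P[:,1]>50)&(P[:,1]<260)&(P[:,0]<560)]
for z in range(130,370,20):
    q=P[(P[:,2]>z)&(P[:,2]<z+20)]
    if len(q): print(z,len(q),q.mean(0).round(),np.percentile(q[:,0],[2,98]).round(),np.percentile(q[:,1],[2,98]).round())
E
```

```text
slab (np.float64(243.39842864001676), np.float64(12.5), array([451.03729636, 121.10289926]), np.float64(106.81345849877022), np.float64(136.58497014124654))
tin 5 149 (np.float64(180.87977459574222), np.float64(7.499999999999999), array([476.45702261,  -9.75580203]), np.float64(71.70632107749174), np.float64(109.17345351825047))
tin 25 94 (np.float64(144.509105901797), np.float64(10.5), array([474.66972551,   6.97848552]), np.float64(74.66730259204729), np.float64(69.84180330974972))
tin 60 161 (np.float64(122.69053600898673), np.float64(6.5), array([533.40431292,  -8.33154229]), np.float64(9.907496043017204), np.float64(112.78303996596952))
boss 225 (np.float64(86.71476590373383), np.float64(14.500000000000002), array([458.42346775,  87.64496676]), np.float64(54.551043052182536), np.float64(32.1637228515513)) [455.79227351  85.55100315  51.55949077]
fork 224 (np.float64(82.4943243808121), np.float64(13.5), array([439.81023473, 176.00790195]), np.float64(58.62925340274825), np.float64(23.865070978063855)) [437.06808004 174.60131447 172.9201726 ]
armrod [451.15799324 113.82891255  87.40033415] [-0.13233287  0.60141122  0.7879039 ]
lens [443.30242096 129.47806945 301.8274773 ] [445.22819951 131.0226205  296.75639421] [[ 0.10738797  0.37193414 -0.92202648]
 [ 0.97216995  0.15493667  0.1757277 ]
 [-0.20821484  0.91523747  0.34494486]]
130 139 [438. 156. 141.] [416. 466.] [144. 178.]
150 138 [434. 166. 160.] [409. 463.] [152. 179.]
170 69 [437. 169. 177.] [415. 462.] [163. 179.]
190 30 [441. 161. 200.] [435. 450.] [157. 166.]
210 55 [443. 150. 222.] [423. 463.] [141. 158.]
230 160 [447. 146. 241.] [402. 488.] [133. 154.]
250 206 [444. 139. 260.] [392. 498.] [124. 151.]
270 226 [444. 133. 280.] [392. 500.] [116. 146.]
290 220 [442. 125. 300.] [395. 497.] [111. 139.]
310 169 [442. 117. 320.] [407. 487.] [109. 129.]
330 84 [449. 115. 339.] [434. 467.] [110. 122.]
350 28 [451. 112. 353.] [438. 466.] [109. 117.]
```

```bash
cat >> h.py <<'E'
YAW=np.radians(13.); O=np.array([458.5,87.3,0.]); B=R.from_euler('z',YAW)
def bw(xb,yb,z): return O+B.apply([xb,yb,z])
def elbow(a): return np.array([0,-150*np.sin(a),40+150*np.cos(a)])
def att(zb,s=1):  # tool z in base frame (in y-z plane), tool y = s*base x
    z=np.array(zb,float); z/=np.linalg.norm(z); y=np.array([s,0,0.]); M=np.stack([np.cross(y,z),y,z],1)
    return quat(B*R.from_matrix(M))
E
python3 - <<'E'
from fit import *
W=np.load("top0.npy");S=np.load("side0.npy")
print("mug",np.nanmax(W[235:272,130:175],(0,1)),np.nanmin(W[235:272,130:175],(0,1)))
Z=W[...,2];v,u=np.mgrid[:400,:640]
P=W[(Z>6)&(Z<45)&(u>276)&(u<335)&(v>155)&(v<220)&(W[...,1]<57)]; print("tin top",rectfit(P,0,0,8))
Z=S[...,2];v,u=np.mgrid[:400,:640]
P=S[(Z>8)&(Z<40)&(u>298)&(u<355)&(v>190)&(v<250)&(S[...,1]<55)]; print("tin side",len(P),rectfit(P,0,0,8))
for t in (0,.15,.3,.5):
  for s in (1,-1):
    z=np.array([0,-np.cos(t),-np.sin(t)]); q=att(z,s)
    for a,back in((-.65,80),(-.65,35),(-.18,35)):
        p=elbow(a)-z*back; j=bot.ik(list(bw(*p)),q); print(t,s,a,back,bw(*p).round(),None if j is None else np.round(j,2))
E
```

```text
mug [399.45925899 440.50840653  95.01566985] [298.40541113 320.02794002  -9.00417274]
tin top (np.float64(225.73761523897562), np.float64(8.5), array([477.07216346,  -6.49175324]), np.float64(91.73725468061355), np.float64(134.00036055836208))
tin side 938 (np.float64(200.4458046866291), np.float64(7.0), array([479.99372724, -11.82918285]), np.float64(83.07727317521096), np.float64(117.36853151141813))
0 1 -0.65 80 [420. 254. 159.] None
0 1 -0.65 35 [430. 210. 159.] None
0 1 -0.18 35 [445. 148. 188.] None
0 -1 -0.65 80 [420. 254. 159.] None
0 -1 -0.65 35 [430. 210. 159.] None
0 -1 -0.18 35 [445. 148. 188.] None
0.15 1 -0.65 80 [420. 253. 171.] [ 0.87  0.77  1.5  -1.01  1.94  0.85]
0.15 1 -0.65 35 [430. 209. 165.] None
0.15 1 -0.18 35 [445. 147. 193.] None
0.15 -1 -0.65 80 [420. 253. 171.] [ 0.87  0.77  1.5  -1.01  1.94 -2.29]
0.15 -1 -0.65 35 [430. 209. 165.] None
0.15 -1 -0.18 35 [445. 147. 193.] None
0.3 1 -0.65 80 [421. 250. 183.] [ 0.86  0.68  1.52 -0.93  1.86  0.82]
0.3 1 -0.65 35 [431. 208. 170.] [ 0.8   0.65  1.61 -0.97  1.78  0.84]
0.3 1 -0.18 35 [445. 146. 198.] [ 0.7   0.54  1.71 -1.04  1.72  0.79]
0.3 -1 -0.65 80 [421. 250. 183.] [ 0.86  0.68  1.52 -0.93  1.86 -2.32]
0.3 -1 -0.65 35 [431. 208. 170.] [ 0.8   0.65  1.61 -0.97  1.78 -2.3 ]
0.3 -1 -0.18 35 [445. 146. 198.] [ 0.7   0.54  1.71 -1.04  1.72 -2.35]
0.5 1 -0.65 80 [422. 244. 198.] [ 0.82  0.56  1.55 -0.83  1.75  0.76]
0.5 1 -0.65 35 [431. 206. 176.] [ 0.76  0.55  1.63 -0.86  1.67  0.78]
0.5 1 -0.18 35 [446. 143. 204.] [ 0.66  0.44  1.72 -0.92  1.61  0.71]
0.5 -1 -0.65 80 [422. 244. 198.] [ 0.82  0.56  1.55 -0.83  1.75 -2.38]
0.5 -1 -0.65 35 [431. 206. 176.] [ 0.76  0.55  1.63 -0.86  1.67 -2.36]
0.5 -1 -0.18 35 [446. 143. 204.] [ 0.66  0.44  1.72 -0.92  1.61 -2.43]
```

Run:
```python
from h import *
t=.4; z=np.array([0,-np.cos(t),-np.sin(t)]); q=att(z,1); e0=elbow(-.65)
bot.move_gripper(22)
bot.move_to(list(bw(*(e0-z*85))+[0,0,70]),q)
bot.servo_line(list(bw(*(e0-z*60))),q,speed=150)
hit=bot.servo_line(list(bw(*(e0-z*22))),q,speed=50,until_force=5)
s=bot.read_state(); d=B.inv().apply(s["ee_pos"]-O); print(hit,d,"back",(e0-d)@z,s["ft_force"],s["clock"],s["grip_width"],bot.tip_reach)
cloud("side","pics/s1.png")
im=cv2.imread("pics/s1.png")[60:260,180:380]; cv2.imwrite("pics/s1c.png",cv2.resize(im,None,fx=2.5,fy=2.5))
```

```text
False [7.78382645e-02 1.11189230e+02 1.68083680e+02] back 22.176713231163923 [-0.13444136  0.13770974 -0.2196137 ] 3.5083 21.944334284523592 19.0
```

View pics/s1c.png

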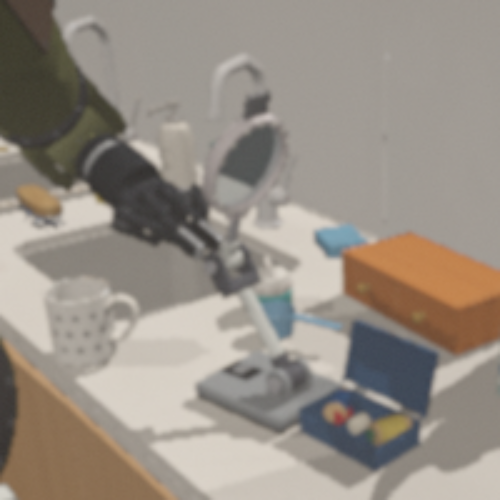

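The fingertips are just behind the fork (crop px ~(215,248)) and haven't made contact, so the elbow is slightly further forward than I estimated. I'll keep closing in until force registers.

Run:
```python
from h import *
t=.4; z=np.array([0,-np.cos(t),-np.sin(t)]); q=att(z,1); e0=elbow(-.65)
hit=bot.servo_line(list(bw(*(e0-z*4))),q,speed=40,until_force=5)
s=bot.read_state(); d=B.inv().apply(s["ee_pos"]-O); print(hit,d,"back",(e0-d)@z,s["ft_force"],s["clock"])
c,W=cloud("side","pics/s2.png"); np.save("s2.npy",W); c,W=cloud("top","pics/t2.png"); np.save("t2.npy",W)
a=cv2.imread("pics/s2.png")[130:200,230:300]; b=cv2.imread("pics/t2.png")[160:230,190:270]
cv2.imwrite("pics/c2.png",np.hstack([cv2.resize(a,(350,350),interpolation=cv2.INTER_CUBIC),cv2.resize(b,(400,350),interpolation=cv2.INTER_CUBIC)]))
```

```text
True [  0.18733964 103.74552807 165.18210502] back 14.190683194386835 [-1.58412674  3.87003788  4.75689134] 3.875
```

View pics/c2.png

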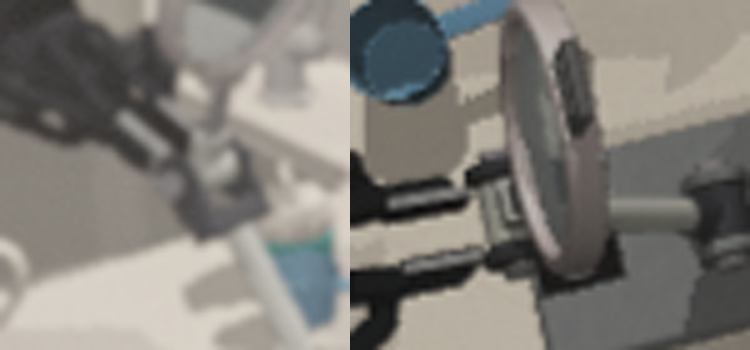

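Run:
```python
from h import *
for n,(v0,v1,u0,u1) in(("t2",(180,225,185,240)),("s2",(140,200,240,290))):
    W=np.load(n+".npy")[v0:v1,u0:u1].reshape(-1,3); b=B.inv().apply(W-O); b=b[np.isfinite(b[:,0])&(b[:,2]>90)&(abs(b[:,0])<45)&(b[:,1]<170)]
    print(n)
    for lo,hi in((-32,-24),(-24,-10),(-10,10),(10,24),(24,32)):
        p=b[(b[:,0]>lo)&(b[:,0]<hi)]; p=p[(p[:,2]<215)]; p=p[np.argsort(p[:,1])]
        print(lo,[(int(a),int(c)) for a,c in p[::max(1,len(p)//30),1:]])
```

```text
t2
-32 [(81, 160), (83, 166), (84, 171), (85, 165), (87, 173), (89, 170), (90, 167), (92, 166), (94, 169), (110, 180), (113, 177), (117, 179), (119, 180), (120, 176), (124, 177), (126, 170), (129, 168), (130, 173), (135, 181), (136, 194), (138, 179), (139, 187), (140, 189), (141, 186), (142, 191), (143, 187), (144, 190), (145, 189), (146, 192), (147, 190), (149, 193), (152, 192), (152, 186), (159, 177)]
-24 [(78, 171), (81, 159), (83, 176), (85, 173), (88, 167), (91, 174), (95, 173), (98, 173), (101, 171), (103, 170), (107, 175), (110, 169), (113, 185), (116, 179), (118, 187), (122, 184), (125, 181), (127, 184), (130, 189), (133, 186), (136, 185), (139, 191), (141, 195), (145, 194), (148, 199), (152, 195), (154, 199), (156, 179), (157, 181), (159, 182), (162, 180), (163, 206), (165, 196)]
-10 [(76, 201), (78, 199), (78, 188), (79, 193), (80, 193), (80, 184), (80, 171), (81, 187), (82, 190), (82, 185), (82, 189), (83, 171), (83, 186), (84, 187), (84, 190), (85, 187), (85, 185), (86, 184), (86, 186), (87, 170), (87, 178), (88, 179), (89, 175), (90, 173), (91, 172), (91, 173), (92, 172)
[... 1997 characters left out ...]
25), (61, 141), (62, 140), (63, 139), (65, 116), (67, 125), (70, 208), (72, 145), (75, 202), (77, 181), (78, 157), (79, 162), (79, 166), (80, 186), (80, 164), (81, 152), (82, 183), (84, 168), (88, 172), (118, 172), (132, 184), (156, 194), (166, 201)]
10 [(61, 135), (62, 138), (65, 145), (67, 147), (72, 152), (75, 158), (77, 159), (78, 169), (81, 141), (82, 172), (84, 167), (87, 172), (110, 178), (114, 177), (118, 181), (123, 176), (127, 182), (132, 174), (136, 179), (139, 191), (142, 169), (146, 193), (148, 180), (151, 191), (154, 175), (158, 174), (160, 178), (162, 204), (164, 180), (166, 195), (169, 207)]
24 [(71, 151), (77, 168), (144, 185), (146, 187), (146, 194), (152, 192), (154, 194)]
```

The pins put the elbow at about yb=90, z=160. The fingers have crept over or between the cheeks, so I'll back off, open a little wider and re-approach slightly lower.

Run:
```python
from h import *
t=.32; z=np.array([0,-np.cos(t),-np.sin(t)]); q=att(z,1); e0=np.array([0,90,155.])
p=B.inv().apply(bot.read_state()["ee_pos"]-O)
z4=np.array([0,-np.cos(.4),-np.sin(.4)]); bot.servo_line(list(bw(*(p-z4*35))),speed=150)
bot.move_gripper(33)
bot.servo_line(list(bw(*(e0-z*48))),q,speed=120)
hit=bot.servo_line(list(bw(*(e0-z*10))),q,speed=40,until_force=5)
s=bot.read_state(); d=B.inv().apply(s["ee_pos"]-O); print(hit,d,"back",(e0-d)@z,B.inv().apply(s["ft_force"]),s["clock"])
c,W=cloud("top","pics/t3.png"); np.save("t3.npy",W)
b=cv2.imread("pics/t3.png")[160:230,190:270]
cv2.imwrite("pics/c3.png",cv2.resize(b,(640,560),interpolation=cv2.INTER_CUBIC))
```

```text
True [-1.19642125e-02  1.04261635e+02  1.60011930e+02] back 15.1142350615794 [-0.46776428  6.40382889  5.06881378] 5.65
```

View pics/c3.png

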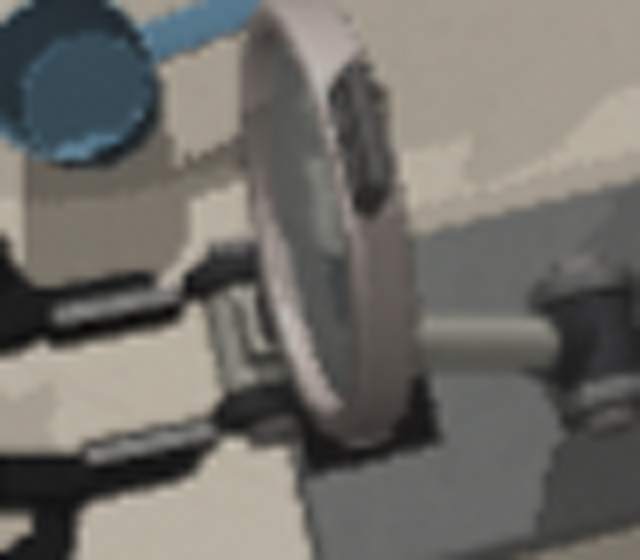

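Both fingertips are now against the backs of the two cheeks (px ~(190,300) and (220,430)). I'll push along the arc and watch the force.

Run:
```python
from h import *
s=bot.read_state(); d=B.inv().apply(s["ee_pos"]-O); a0=-.64
q=list(s["tool_rot"])
for a in np.arange(a0+.05,-.29,.05):
    h=bot.servo_line(list(bw(*(d+elbow(a)-elbow(a0)))),speed=60,until_force=30)
    s=bot.read_state(); p=B.inv().apply(s["ee_pos"]-O); print(round(a,2),h,p.round(1),B.inv().apply(s["ft_force"]).round(1),s["clock"])
    if h: break
c,W=cloud("top","pics/t4.png"); np.save("t4.npy",W)
c,W=cloud("side","pics/s4.png"); np.save("s4.npy",W)
a=cv2.imread("pics/s4.png")[90:250,220:350]; b=cv2.imread("pics/t4.png")[140:250,190:330]
cv2.imwrite("pics/c4.png",np.hstack([cv2.resize(a,(358,440),interpolation=cv2.INTER_CUBIC),cv2.resize(b,(440,440*110//140),interpolation=cv2.INTER_CUBIC)[:440] if 0 else cv2.copyMakeBorder(cv2.resize(b,(440,345),interpolation=cv2.INTER_CUBIC),0,95,0,0,0)]))
for n in("t4","s4"):
    W=np.load(n+".npy")[90:250,190:310].reshape(-1,3); b=B.inv().apply(W-O); b=b[np.isfinite(b[:,0])]
    r=b[(abs(b[:,0])<8)&(b[:,2]>70)&(b[:,2]<125)&(b[:,1]>-20)&(b[:,1]<120)]; print(n,len(r),"rod a",-np.arctan2(np.median(r[:,1]),np.median(r[:,2])-40))
    pn=b[(abs(abs(b[:,0])-28)<4)&(b[:,2]>130)&(b[:,2]<215)&(b[:,1]<150)&(b[:,1]>-20)]; print(pn[:,1:].mean(0),len(pn))
```

```text
-0.59 False [-1.000e-01  9.820e+01  1.647e+02] [-1.5  6.3  4. ] 5.9833
-0.54 False [-1.000e-01  9.190e+01  1.691e+02] [-3.1  6.5  7.5] 6.2583
-0.49 False [ -0.2  85.4 173.1] [-4.2  7.7 10.5] 6.5333
-0.44 False [ -0.   78.9 176.4] [-4.  10.3 11. ] 6.8083
-0.39 False [1.000e-01 7.210e+01 1.796e+02] [-3.1  9.7 11. ] 7.0833
-0.34 False [  0.2  65.  182.3] [-2.8  9.  11.2] 7.3583
t4 22 rod a -0.2869771837570386
[ 92.45050519 198.15383287] 229
s4 109 rod a -0.3165387320651422
[ 89.61674686 192.01281396] 175
```

View pics/c4.png

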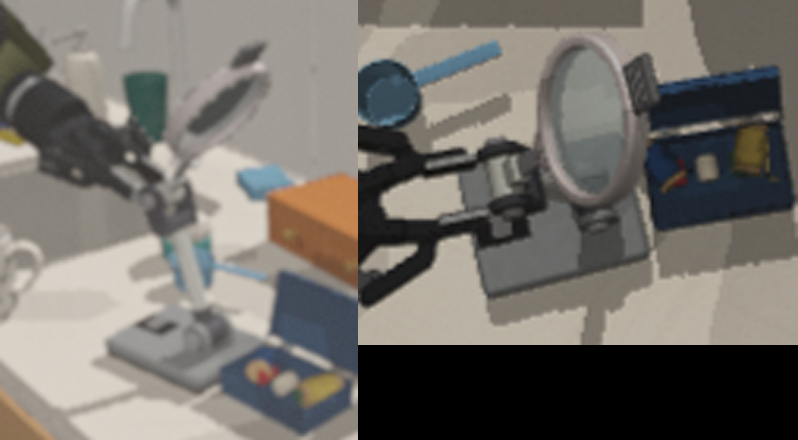

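Pushing works: the arm is at about -0.31 and the lens has swung forward, with the top view showing the fingertips on both cheeks. I'll push on to about -0.2 and then fit the ring.

```bash
cat >> h.py <<'E'
def ring(name,tag,elev):
    """white ring: head elevation, lens centre (base frame) and elbow implied. elev = guess"""
    c,W=cloud(name,f"pics/{tag}.png"); np.save(tag+".npy",W)
    hsv=cv2.cvtColor(c["image"],cv2.COLOR_BGR2HSV)
    b=B.inv().apply((W-O).reshape(-1,3)); m=np.isfinite(b[:,0])&(b[:,2]>170)&(abs(b[:,0])<75)&(b[:,1]>-190)&(b[:,1]<75)&(hsv[...,1].ravel()<60)&(hsv[...,2].ravel()>110)
    p=b[m]
    for _ in range(6):   # fit top-face plane & centre: dist from centre in plane in [50,60]
        k=np.array([0,-np.cos(elev),np.sin(elev)]); n=np.array([0,np.sin(elev),np.cos(elev)])
        if _==0: cen=np.median(p,0)
        i,j=(p-cen)[:,0],(p-cen)@k; r=np.hypot(i,j); h=(p-cen)@n
        g=(r>40)&(r<75)&(abs(h-np.median(h[r<70]))<12)
        def res(x):
            e=x[2]; k=np.array([0,-np.cos(e),np.sin(e)]); n=np.array([0,np.sin(e),np.cos(e)])
            q=p[g]-np.array([x[3],x[0],x[1]]); r=np.hypot(q[:,0],q@k)
            return np.r_[q@n, (r-53)*(abs(r-53)>4)]
        from scipy.optimize import least_squares
        s=least_squares(res,[cen[1],cen[2],elev,cen[0]],loss="soft_l1",f_scale=3); elev=s.x[2]; cen=np.array([s.x[3],s.x[0],s.x[1]])
    n=np.array([0,np.sin(elev),np.cos(elev)]);k=np.array([0,-np.cos(elev),np.sin(elev)])
    L=cen-8*n; E=L-125*k
    print(name,"n",g.sum(),"elev",round(elev,3),"lens",L.round(1),"elbow",E.round(1),"a",round(-np.arctan2(E[1],E[2]-40),3),"rad",round(np.hypot(E[1],E[2]-40),1))
    return elev,L,E
E
python3 - <<'E'
from h import *
s=bot.read_state(); d=B.inv().apply(s["ee_pos"]-O); a0=-.34
for a in (-.28,-.22):
    h=bot.servo_line(list(bw(*(d+elbow(a)-elbow(a0)))),speed=60,until_force=30)
    s=bot.read_state(); print(a,h,B.inv().apply(s["ft_force"]).round(1),s["clock"])
ring("top","t5",.8); ring("side","s5",.8)
E
```

```text
-0.28 False [-1.3  5.7  6.4] 7.7667
-0.22 False [-0.4  5.2  6.6] 8.0667
top n 557 elev 0.813 lens [ -0.5 -56.1 275.8] elbow [ -0.5  29.8 185. ] a -0.203 rad 148.0
side n 536 elev 0.843 lens [ -5.4 -61.2 270.2] elbow [ -5.4  22.  176.9] a -0.159 rad 138.7
```

```bash
cat >> h.py <<'E'
def tabpose(e,E,h,along=72):
    k=np.array([0,-np.cos(e),np.sin(e)]); n=np.array([0,np.sin(e),np.cos(e)])
    return list(bw(*(E+k*(125+along)+n*(6+19+h)))), att(-n,1)
E
python3 - <<'E'
from h import *
s=bot.read_state(); d=B.inv().apply(s["ee_pos"]-O); a0=-.22
h=bot.servo_line(list(bw(*(d+elbow(-.182)-elbow(a0)))),speed=60,until_force=30)
d=B.inv().apply(bot.read_state()["ee_pos"]-O)
z=np.array([0,-np.cos(.32),-np.sin(.32)])
bot.servo_line(list(bw(*(d-z*60))),speed=200)
e,L,E=ring("top","t6",.78); ring("side","s6",.78)
w=d-z*90+[0,0,170]
for h in(80,10): print(h,tabpose(e,E,h)[0],bot.ik(*tabpose(e,E,h)))
for t in (1.0,1.3,1.57): print(t,bw(*w).round(),bot.ik(list(bw(*w)),att([0,-np.cos(t),-np.sin(t)],1)))
print(bot.ik(*tabpose(0,E,0)),tabpose(0,E,0)[0])
print(bot.read_state()["joint_positions"],bot.read_state()["clock"])
E
```

```text
Traceback (most recent call last):
rig.MotionError: the arm cannot follow that straight line within its joint ranges
```

Run:
```python
from h import *
zz=lambda t:np.array([0,-np.cos(t),-np.sin(t)])
s=bot.read_state(); d=B.inv().apply(s["ee_pos"]-O); tip=d+zz(.32)*17
tip2=tip+elbow(-.182)-elbow(-.22)
print(bot.servo_line(list(bw(*(tip2-zz(.45)*17))),att(zz(.45),1),speed=40,until_force=30))
s=bot.read_state();d=B.inv().apply(s["ee_pos"]-O); print(s["ft_force"])
bot.servo_line(list(bw(*(d-zz(.45)*60))),speed=200)
e,L,E=ring("top","t6",.78); ring("side","s6",.78)
w=d-zz(.45)*90+[0,0,170]
for h in(80,10): print(h,tabpose(e,E,h)[0],bot.ik(*tabpose(e,E,h)))
for t in (1.0,1.3,1.57): print(t,bw(*w).round(),bot.ik(list(bw(*w)),att(zz(t),1)))
print(bot.ik(*tabpose(0,E,0)),tabpose(0,E,0)[0])
print(bot.read_state()["joint_positions"],bot.read_state()["clock"])
```

```text
False
[1.31402203 8.4777276  5.3386706 ]
top n 593 elev 0.778 lens [ -2.  -64.9 273.7] elbow [ -2.   24.1 185.9] a -0.164 rad 147.9
side n 516 elev 0.805 lens [ -3.7 -69.8 267.7] elbow [ -3.7  16.8 177.5] a -0.122 rad 138.6
80 [np.float64(466.09635409069347), np.float64(45.54461078783158), np.float64(398.9869106496589)] [ 0.38960168  0.07686837  1.55682641 -0.76783413  1.6396255   0.16030789]
10 [np.float64(477.153736790973), np.float64(-2.350175611156388), np.float64(349.1489359354425)] [ 0.28605412  0.08015759  1.66676326 -0.78025241  1.48682648  0.16582363]
1.0 [432. 206. 401.] [ 0.6277795   0.17644126  1.36810802 -0.53695956  1.80580949  0.32885138]
1.3 [432. 206. 401.] [ 0.50265552  0.10979849  1.37643387 -0.263538    1.72537092  0.24412674]
1.57 [432. 206. 401.] [ 3.69847652e-01  6.57664542e-02  1.40403836e+00 -7.92249560e-04
  1.67190125e+00  1.42874930e-01]
[-2.36160764e-01  2.09142271e-01  1.67721407e+00 -4.44089210e-16
  1.25523631e+00 -4.63053566e-01] [np.float64(495.44653332128), np.float64(-81.58498245536988), np.float64(210.89481491313177)]
[ 0.73068861  0.48069778  1.65029616 -0.92115001  1.71013285  0.72306819] 9.0583
```

```bash
cat >> h.py <<'E'
E1=np.array([-1,25.,186.8])
def st(m=""):
    s=bot.read_state(); print(m,B.inv().apply(s["ee_pos"]-O).round(1),"F",B.inv().apply(s["ft_force"]).round(1),s["clock"]); return s
E
python3 - <<'E'
from h import *
zz=lambda t:np.array([0,-np.cos(t),-np.sin(t)])
s=bot.read_state(); d=B.inv().apply(s["ee_pos"]-O)
w=d-zz(.45)*30+[0,0,170]
bot.move_gripper(0)
bot.servo_line(list(bw(*w)),att(zz(1.0),1),speed=250)
e=.78
bot.move_to(*tabpose(e,E1,60))
bot.servo_line(*tabpose(e,E1,20),speed=120)
print(bot.servo_line(*tabpose(e,E1,-12),speed=40,until_force=1.5)); s=st()
n=np.array([0,np.sin(e),np.cos(e)]); print("h",(s["ee_pos"]-np.array(tabpose(e,E1,0)[0]))@B.apply(n))
ring("top","t7",.78)
a=cv2.imread("pics/t7.png")[130:250,200:340]; cv2.imwrite("pics/c7.png",cv2.resize(a,(700,600),interpolation=cv2.INTER_CUBIC))
E
```

```text
False
 [  -0.9 -105.8  334.7] F [-0.2  1.1 -0.1] 12.525
h -11.836326597303948
top n 255 elev 0.766 lens [  0.9 -63.9 274.1] elbow [  0.9  26.1 187.4] a -0.175 rad 149.7
```

View pics/c7.png

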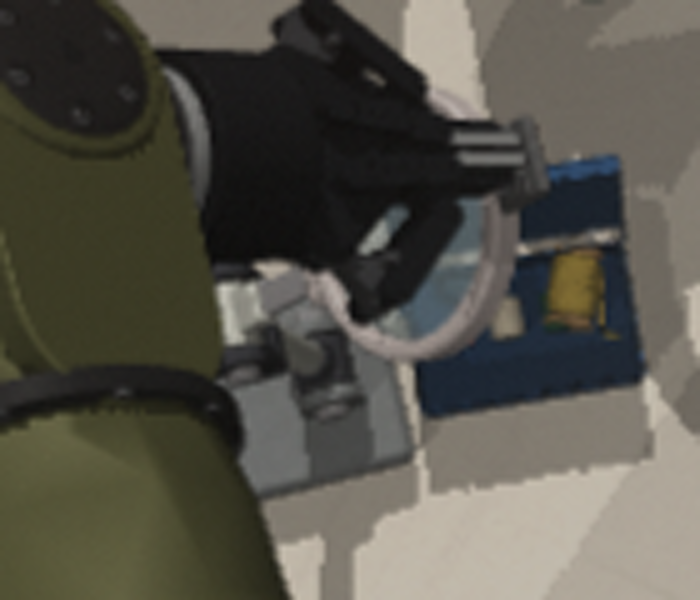

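The closed fingertips are right at the tab (crop px ~(520,160)), with nothing on the glass. I'll continue to firm contact and then press along the arc.

Run:
```python
from h import *
e=.78; n=np.array([0,np.sin(e),np.cos(e)])
hit=bot.servo_line(*tabpose(e,E1,-24,73),speed=30,until_force=1.5); s=st(hit)
h=(s["ee_pos"]-np.array(tabpose(e,E1,0)[0]))@B.apply(n); print("h",h)
if hit:
  for e2 in np.arange(.70,.33,-.08):
    x=bot.servo_line(*tabpose(e2,E1,h,73),speed=80,until_force=15); st((round(e2,2),x))
    if x: break
  ring("top","t8",.4); ring("side","s8",.4)
```

```text
False [  -1.  -115.1  326.8] F [0.3 0.7 0.8] 13.125
h -24.040528075752647
```

Run:
```python
from h import *
ring("top","t8",.75); ring("side","s8",.75)
a=cv2.imread("pics/t8.png")[140:230,240:330]; b=cv2.imread("pics/s8.png")[85:205,255:375]
cv2.imwrite("pics/c8.png",np.hstack([cv2.resize(a,(400,400),interpolation=cv2.INTER_CUBIC),cv2.resize(b,(400,400),interpolation=cv2.INTER_CUBIC)]))
```

```text
top n 149 elev 0.785 lens [-14.3 -48.1 253.6] elbow [-14.3  40.3 165.3] a -0.311 rad 131.6
side n 509 elev 0.785 lens [ -4.3 -72.7 266.2] elbow [ -4.3  15.8 177.9] a -0.114 rad 138.8
```

View pics/c8.png

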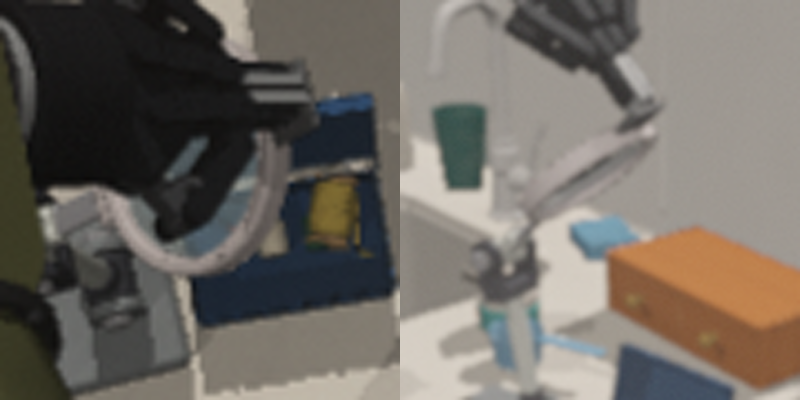

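The side view shows the fingertip right at the tab (px ~(640,115)), with force just beginning. The fingertips effectively sit near the reported TCP, so I'll continue on force.

Run:
```python
from h import *
e=.78; n=np.array([0,np.sin(e),np.cos(e)])
hit=bot.servo_line(*tabpose(e,E1,-34,73),speed=25,until_force=1.5); s=st(hit)
h=(s["ee_pos"]-np.array(tabpose(e,E1,0)[0]))@B.apply(n); print("h",h,s["grip_width"],s["moment"])
ring("side","s9",.75)
if hit:
  for e2 in (.72,.64,.56):
    x=bot.servo_line(*tabpose(e2,E1,h,73),speed=80,until_force=15); st((round(e2,2),x))
    if x: break
  ring("side","s9",e2)
```

```text
False [  -1.  -122.1  319.6] F [-0.2  2.7  0.5] 13.775
h -34.03172805994099 0.210981303144749 [ 0.54417081  0.15183497 -0.00243705]
side n 492 elev 0.738 lens [ -4.5 -76.7 260.9] elbow [ -4.5  15.9 176.8] a -0.115 rad 137.7
```

The neck is already slipping at about 3 N, as specified. I'll keep pressing along the arc with h ≈ -20.

Run:
```python
from h import *
h=-20.5
for e2 in (.64,.56,.48,.40,.32,.24,.16):
    x=bot.servo_line(*tabpose(e2,E1,h,72),speed=80,until_force=15); st((round(e2,2),x))
    if x: break
ring("side","s9",e2); ring("top","t9",e2)
a=cv2.imread("pics/t9.png")[140:230,240:330]; b=cv2.imread("pics/s9.png")[105:235,255:385]
cv2.imwrite("pics/c9.png",np.hstack([cv2.resize(a,(400,400),interpolation=cv2.INTER_CUBIC),cv2.resize(b,(400,400),interpolation=cv2.INTER_CUBIC)]))
```

```text
(0.64, False) [  -1.2 -131.   308.6] F [-0.   0.1  2.3] 14.15
(0.56, False) [  -1.2 -139.4  295.3] F [-0.2  0.2  1. ] 14.5
(0.48, False) [  -1.1 -147.6  281.9] F [-0.3  1.5  1.9] 14.85
(0.4, False) [  -1.1 -154.7  267.9] F [-0.3  0.3  1.5] 15.2
(0.32, False) [  -1.1 -160.6  253.4] F [-0.1  1.   1.4] 15.55
(0.24, False) [  -1.1 -165.3  238.3] F [0.8 0.2 1.2] 15.9
(0.16, False) [  -1.  -168.8  223. ] F [-0.5 -0.4  2.3] 16.25
side n 468 elev 0.134 lens [ -5.6 -96.7 201.7] elbow [ -5.6  27.2 185. ] a -0.185 rad 147.6
top n 0 elev 0.16 lens [  4.3   4.3 190. ] elbow [  4.3 127.7 170.1] a -0.776 rad 182.3
```

View pics/c9.png

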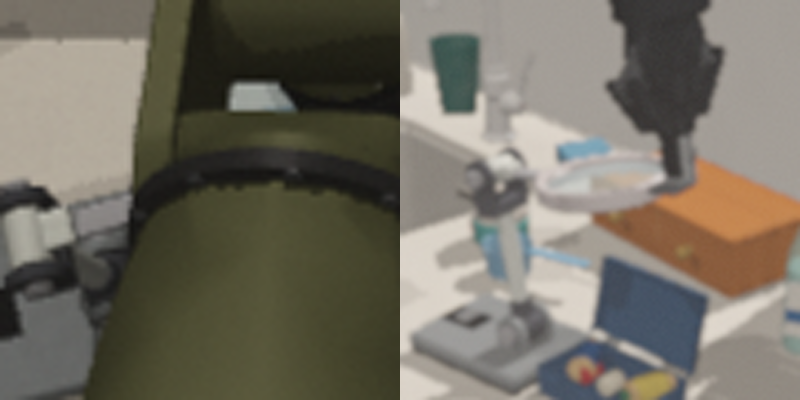

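The frame is following; it stands at about 0.14 while pressed, with the fingertip on the tab and clear of the glass. I'll press to just below level, release, move aside and measure.

Run:
```python
from h import *
h=-20.5
for e2 in (.08,.02,-.04):
    x=bot.servo_line(*tabpose(e2,E1,h,72),speed=60,until_force=15); st((round(e2,2),x))
ring("side","s10",0.)
p,q=tabpose(0,E1,80,80); bot.servo_line(p,q,speed=150)
bot.move_to(list(bw(-120,-170,330)),q); bot.dwell(.5)
ring("side","s11",0.05); ring("top","t11",.05); st()
a=cv2.imread("pics/t11.png")[130:250,200:340]; b=cv2.imread("pics/s11.png")[105:235,255:385]
cv2.imwrite("pics/c11.png",np.hstack([cv2.resize(a,(466,400),interpolation=cv2.INTER_CUBIC),cv2.resize(b,(330,330),interpolation=cv2.INTER_CUBIC)[:0].reshape(0,330,3)]) if 0 else cv2.resize(a,(700,600),interpolation=cv2.INTER_CUBIC))
```

```text
(0.08, False) [  -1.  -171.1  207.3] F [ 0.5 -0.2  1.1] 16.7667
(0.02, False) [  -1.  -171.9  195.4] F [-0.2 -0.2  1.3] 17.1167
(-0.04, False) [  -1.  -172.1  183.6] F [0.3 0.5 1.6] 17.4667
side n 570 elev -0.049 lens [ -5.6 -96.9 177.2] elbow [ -5.6  28.  183.3] a -0.193 rad 146.0
side n 595 elev 0.027 lens [ -4.7 -99.1 185.5] elbow [ -4.7  25.9 182.1] a -0.18 rad 144.4
top n 875 elev 0.009 lens [  1.9 -88.9 187. ] elbow [  1.9  36.1 185.9] a -0.243 rad 150.3
 [-119.9 -170.   329.9] F [-0.3 -0.1 -1.3] 19.5583
```

View pics/c11.png

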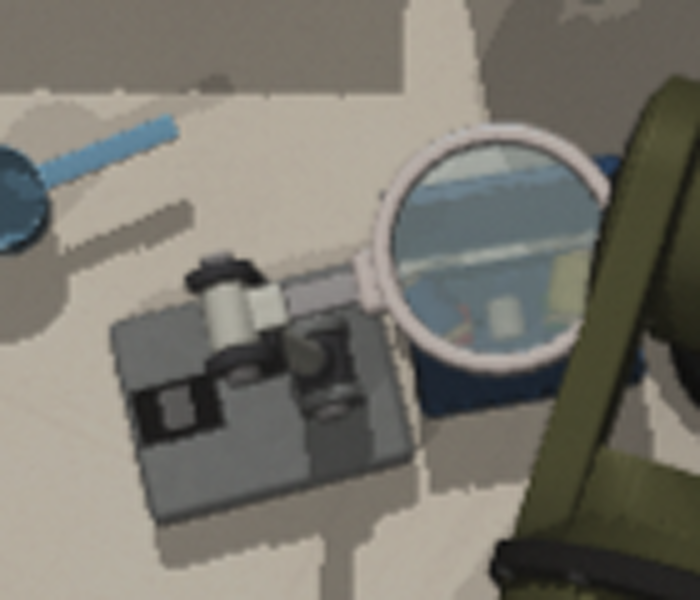

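The released lens looks level and over the tin, but the robot hides its right edge. I'll clear the view completely and verify the centre, both tilts and the tin.

Run:
```python
from fit import *
from h import *
s=bot.read_state(); j=list(s["joint_positions"]); j[0]-=.7; bot.move_joints(j)
ring("side","s12",0.02); e,L,E=ring("top","t12",.02); st()
W=np.load("t12.npy"); im=cv2.imread("pics/t12.png"); hsv=cv2.cvtColor(im,cv2.COLOR_BGR2HSV)
b=B.inv().apply((W-O).reshape(-1,3)); m=(np.hypot(b[:,0]-L[0],b[:,1]-L[1])<62)&(np.hypot(b[:,0]-L[0],b[:,1]-L[1])>45)&(b[:,2]>170)&(hsv[...,2].ravel()>120)
p=b[m]; A=np.c_[p[:,:2],np.ones(len(p))]; co=np.linalg.lstsq(A,p[:,2],rcond=None)[0]; print("tilt x,y",co[:2],"ring circle",cv2.minEnclosingCircle(p[:,:2].astype(np.float32)), "pctl y",np.percentile(p[:,1],[.5,99.5]),np.percentile(p[:,0],[.5,99.5]))
S=np.load("s12.npy");Z=S[...,2];v,u=np.mgrid[:400,:640]
P=S[(Z>8)&(Z<40)&(u>298)&(u<355)&(v>190)&(v<250)&(S[...,1]<55)]; r=rectfit(P,0,0,8); print("tin side",r)
P0=np.load("side0.npy")[(Z>8)&(Z<40)&(u>298)&(u<355)&(v>190)&(v<250)&(S[...,1]<55)]
print("lens world",bw(*L), "side-tin in base",B.inv().apply(np.r_[r[2],0]-O))
```

```text
side n 288 elev 0.042 lens [  -7.7 -104.5  185.8] elbow [ -7.7  20.4 180.6] a -0.144 rad 142.0
top n 973 elev 0.016 lens [ -0.7 -92.6 187.3] elbow [ -0.7  32.4 185.3] a -0.219 rad 148.8
 [-321.6 -348.6  330. ] F [ 0.6 -0.7 -0.4] 20.7083
tilt x,y [ 0.00367652 -0.01920037] ring circle ((0.22553500533103943, -92.59761810302734), 61.85555648803711) pctl y [-153.42002201  -31.96888776] [-56.05456782  54.47155508]
tin side (np.float64(200.8786925638425), np.float64(6.5), array([480.00801326, -11.52238499]), np.float64(83.36166212364435), np.float64(117.51703044019814))
lens world [478.66771892  -3.08210702 187.26017282] side-tin in base [  -1.27343542 -101.12782392    0.        ]
```

Run:
```python
from h import *
c=bot.read_camera("top"); f=200/np.tan(np.radians(c["fovy"])/2); Rm=rot(c["attitude"]).as_matrix(); eye=np.array(c["eye"])
def ray(u,v,z):
    d=Rm@np.array([(u-c["cx"])/f,(v-c["cy"])/f,1]); return eye+d*(z-eye[2])/d[2]
for nm,pts in(("front z31",[(328.3,205),(285.7,212.7)]),("back z31",[(279.3,185),(325,177.5)])): print(nm,[ray(*p,31)[:2].round(1) for p in pts])
q=np.mean([ray(*p,31)[:2] for p in[(328.3,205),(285.7,212.7),(279.3,185),(325,177.5)]],0); print("tin",q,"base",B.inv().apply(np.r_[q,0]-O))
# blue tin mask extent along y in first picture, rows between front rim and hinge
hsv=cv2.cvtColor(cv2.imread("pics/top0.png"),cv2.COLOR_BGR2HSV)
for r in(188,194,198,202):
    x=np.where((hsv[r,270:340,0]>95)&(hsv[r,270:340,0]<135)&(hsv[r,270:340,1]>80))[0]+270; print(r,x.min(),x.max(),ray((x.min()+x.max())/2,r,31)[:2].round(1))
g=cv2.cvtColor(c["image"],cv2.COLOR_BGR2HSV)
m=((g[...,1]<45)&(g[...,2]>125)&(cloud("top")[1][...,2]>165)).astype(np.uint8); m[:, :265]=0; m[:, 335:]=0; m[:150]=0;m[225:]=0
cnt=max(cv2.findContours(m,cv2.RETR_EXTERNAL,cv2.CHAIN_APPROX_NONE)[0],key=len)[:,0]
w=np.array([B.inv().apply(ray(u,v,195)-O)[:2] for u,v in cnt])
from scipy.optimize import least_squares
s=least_squares(lambda x:np.hypot(w[:,0]-x[0],w[:,1]-x[1])-x[2],[0,-97,57],loss="soft_l1",f_scale=1); print("ring base",s.x,len(w),np.median(abs(s.fun)))
```

```text
front z31 [array([446.8, -75.1]), array([432.3,  34.5])]
back z31 [array([505.4,  48.2]), array([519.4, -70.5])]
tin [475.98732692 -15.73224709] base [  -6.13808475 -104.3253299     0.        ]
188 281 324 [494.5 -11.1]
194 282 326 [478.6 -14.3]
198 284 326 [468.  -16.4]
202 284 327 [457.5 -17.2]
ring base [ 5.74170986e-02 -9.66147251e+01  5.62383759e+01] 157 0.9401719297430233
```

The released lens reads level within about 0.02 rad in both directions. Its centre is about 7 mm from the tin's centre, and the tin hasn't moved. Both are within tolerance and the robot is clear, so I'm handing in.

```bash
python3 -c "
from h import *
print(bot.finish_job(), bot.read_state()['clock'])"
```

```text
the job is handed in; nothing more can be done
the job is handed in; nothing more can be done
```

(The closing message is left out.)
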